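Clamp the red spectacle front in its filing jig

ROBOT

A 6-joint arm with a two-finger parallel gripper is mounted at the origin on the work surface. World frame = base frame: x ahead of the robot, y to its left, z up, the work surface at z = 0. Lengths are in m, angles in degrees, forces in N, time in s.
With the tool pointing down it reaches from about 0.4 to 0.825 m from the base axis. Payload 7 kg.
Tool frame: the origin (TCP) lies on the centre line of the jaws, within the pads' length; the fingertips stand 17 mm ahead of it and the grasp point (between the pads) lies 2 mm behind it; z points along the fingers, y is the direction in which the jaws open and shut (so a half turn about z gives the same grasp; the last joint's range is limited). The gripper opens to 88 mm and grips with 3 to 60 N. Pads are 19 mm wide; open, the fingers measure 130 mm over their backs; the gripper's body (78 mm by 193 mm) begins 47 mm behind the grasp point.
Start: joints at [-56.259, 20.546, 0.682, 0, -70.136, -16.507], TCP at [0.2, -0.645, 0.244] pointing down, gripper open.
Joint ranges: [-176.03, 176.03], [-82.01, 121.73], [-58.28, 71.71], [-173.87, 95.51], [-174.79, -0.11], [-173.66, 173.66]. Speed limits (degrees/s): [136.94, 136.94, 172.46, 180, 180, 180].

INTERFACE

Orientations are given as [roll, pitch, yaw] about the fixed x, y, z axes, in that order (R = Rz(yaw) Ry(pitch) Rx(roll)).
In Python, from plant import telemetry, vision, close_job, recognise, silhouettes, place_of gives the robot as it stands.
- The arm moves only by the shell command python3 -m handwheel 'ROWS'. ROWS is JSON, a list that holds one entry, the list of rows, each a list of 5 numbers: the shift along the tool's x, y, z in m, then the turn about the tool's z in rad, then the closure, from 0 (fully open) to 1 (shut). In form: [[[tx, ty, tz, yaw, gripper], ...]]. A call has 1 to 20 rows; each row shifts and turns the commanded pose from where the row before left it, along the tool's axes as they then stand; what a row does not reach is not made up. A row lasts 1/12 s, in which the tool goes at most 41.7 mm and 7.16 degrees, less where a joint would pass 70% of its speed; a pose out of reach is approached as far as the arm can. A call with a gripper value outside its range is refused whole. The fingers move at their own pace and stop on an object; the grip force is fixed at half the most. Time passes only in rows, so rows that do not move let the fingers close. It gives the time, the measured TCP pose, the force and the opening at its end, in the units of the state.
- telemetry.get_obs(): the state, without advancing time (a new reading comes with each control period).
- vision.snapshot(name): name is "scene" or "side" or "wrist"; returns a dict with "color" (384x512x3 uint8, red, green, blue), "mtx" (3x3 intrinsics, pixels), "dist" ([k1, k2, p1, p2, k3] as OpenCV has them; the pictures are not rectified), "cam_to_world" (4x4, takes a point from camera to world coordinates); the wrist camera has in their place "tool_from_camera" (4x4, takes a point from camera to tool coordinates, whose origin is the TCP and whose axes are the flange's). Camera axes: x right, y down, z forward; pixel columns grow to the right and rows downward; lengths in m; the calibration is good to about 2 mm. A picture is of the moment at which its call begins: read the wrist's pose just before it. There is no depth.
- close_job(): hands the job in, once; it reports no verdict.
Trained networks look in a picture, given as the dict that the camera call returned (one of the last four; its "shot" number tells which), for a name from the list of things; names that differ only in an ending like _2 or _b are one class to them, and where a whole thing is asked for, a point or a joint stands for the part that bears it (a point fixed in the world has none). Each returns a list of dicts, best first, with "conf" (0 to 1); they miss things now and then, are a little off and sometimes report something else, mostly with a low value. They report only what shows in the picture. A call takes as long as a camera call.
- recognise(name, picture): "xy" ([column, row] in pixels, amid what is visible of it).
- silhouettes(name, picture): "region" (384x512 bool, what is visible of it) and "xy" ([column, row] in pixels, amid what is visible of it).
- place_of(name, picture): "xy" ([column, row] in pixels: a listed point, or the origin of a listed thing).
The state is a dict: "clock": time; "joint_pos": joint angles; "qvel": joint speeds; "tau": joint torques, N m; "tool_pos": TCP position; "orientation": TCP orientation; "force": force on the tool from outside, world axes, zero at the start; "moment": the same for the moment, N m; "opening": finger opening in m.
Only numpy, scipy, OpenCV 4.12 (cv2) and the standard library are available. Lean on these libraries where they do the work, as an engineer would, in place of code of your own. Each camera call takes 0.05 s, during which the arm holds its last target.

TASK

Two filing jigs stand on the spectacle maker's bench, one holding a red frame front and one a black one. Tighten the clamp on the red frame: turn the yellow knob of its jig clockwise until it slips and clicks, stop there (one or two clicks, never a third) and let go. Leave the knob of the jig with the black frame as it is.

Things in the scene. Friction and masses are not known exactly. Their poses are not given: they have to be found in the camera images.
- red_grip (a point): Grip point of the yellow knob on the RED front's jig (top of its steel arm, axis vertical). Knob: upright bar 42 long, 14 thick, 30 tall, on a 42 disc; the point is on the axis, 12 below the bar's top, 18 above the disc, 118 above the table. x along the bar (black stripe at -x end), y across its thickness, z up; turns with the knob. Free all round. One grasp suffices: at most 1.35 rad in all.
- red_screw (a joint): Clamp screw of the red jig in rad, growing clockwise from above; it carries the aluminium collar (58 mm; its black mark lies under the knob's stripe until the knob slips) and lowers the pad onto the frame. Starts at 0.2 to 1.0, stops dead at 1.1 (clamped), stays where left. Takes about 0.13 N m. The knob's whole turn is this joint plus red_ratchet.
- red_ratchet (a joint): Clockwise turn of the red jig's knob relative to its collar, rad. Stays about 0 until the screw has stopped; then the knob slips against a spring detent (peak about 0.22 N m) that is passed at about 0.17 and snaps in at 0.35 (first click), then at 0.70 (second); past about 0.9 goes to a third. Let go in between, it settles to the nearest click.
- dark_end (a point): Top of the black-striped end of the knob bar on the other jig, which holds the BLACK front and is otherwise alike (fixed grey plate 130 x 170 mm, wooden nest, steel arm over the nose bridge): 21 mm from that knob's vertical axis, 130 mm above the table; from the axis it lies towards its own -x. That knob must not be turned.

How it is judged:
By the outcome, as a careful person would: the job done as asked, in the order asked, and still so for the second after the job is handed in, with the robot touching nothing.
It also fails if it takes over 35 s, if anything falls off the work surface, if the arm or the gripper's body presses on something with over 40 N, if the wrist force passes 120 N, or if a joint passes its speed limit or range.

## Working session

There is one attempt and no reset: what is moved stays moved. The work goes in short steps, Python scripts to look and compute and a shell command to move; the robot and the scene stay as the last step left them, time stands still between calls to the robot, and variables do not carry over. Pictures are saved under pics/ and viewed, and the job is handed in when it is done.

```bash
mkdir -p pics; ls; cat > h.py <<'E'
import numpy as np, cv2
from scipy.spatial.transform import Rotation as R
from plant import telemetry, vision, close_job, recognise, silhouettes, place_of
def save(p,n): cv2.imwrite('pics/'+n,cv2.cvtColor(p['color'],cv2.COLOR_RGB2BGR))
def tw(o): 
    T=np.eye(4);T[:3,:3]=R.from_euler('xyz',o['orientation'],degrees=True).as_matrix();T[:3,3]=o['tool_pos'];return T
def ray(p,xy,o=None):
    u=cv2.undistortPoints(np.array([[xy]],float),np.array(p['mtx']),np.array(p['dist']))[0,0]
    T=np.array(p['cam_to_world']) if 'cam_to_world' in p else tw(o)@np.array(p['tool_from_camera'])
    d=T[:3,:3]@[u[0],u[1],1];return T[:3,3],d
def atz(p,xy,z,o=None):
    c,d=ray(p,xy,o);return c+d*(z-c[2])/d[2]
def proj(p,X,o=None):
    T=np.array(p['cam_to_world']) if 'cam_to_world' in p else tw(o)@np.array(p['tool_from_camera'])
    Ti=np.linalg.inv(T);r=cv2.Rodrigues(Ti[:3,:3])[0]
    return cv2.projectPoints(np.array(X,float).reshape(-1,3),r,Ti[:3,3],np.array(p['mtx']),np.array(p['dist']))[0][:,0]
E
python3 - <<'E'
from h import *
o=telemetry.get_obs();print(o)
for n in ['scene','side']:
    p=vision.snapshot(n);save(p,n+'0.png')
    for k,z in [('red_grip',.118),('dark_end',.13)]:
        for d in place_of(k,p)[:3]: print(n,k,d['conf'],d['xy'],atz(p,d['xy'],z).round(4))
        for d in recognise(k,p)[:3]: print('  rec',k,d['conf'],d['xy'])
E
```

```text
pics
{'clock': 0.0, 'joint_pos': array([-5.62615649e+01,  2.05903845e+01,  6.32840191e-01, -1.82863033e-02,
       -7.01357109e+01, -1.65059941e+01]), 'qvel': array([ 0.08110249, -0.02807575, -0.03703315, -0.03261671,  0.03713247,
       -0.05238038]), 'tau': array([ 7.56708178e-04, -5.82724249e+01,  2.93054527e+01,  6.99665576e+00,
        7.05490995e-03, -1.89223783e-04]), 'tool_pos': array([ 0.19978468, -0.64426966,  0.2426332 ]), 'orientation': array([ 1.79905704e+02, -1.00156962e-02, -1.62773778e+02]), 'force': array([0.40697448, 0.11479155, 0.35830612]), 'moment': array([ 0.01480407, -0.0247805 , -0.02578264]), 'opening': 0.08767746893810671}
scene red_grip 0.6 [204.7, 144.7] [ 0.5432 -0.2146  0.118 ]
  rec red_grip 0.83 [206.5, 148.5]
scene dark_end 0.65 [296.7, 238.2] [0.4906 0.1503 0.13  ]
  rec dark_end 0.61 [289.5, 252.7]
side red_grip 0.82 [300.6, 144.0] [ 0.5377 -0.2089  0.118 ]
  rec red_grip 0.54 [300.9, 149.7]
side dark_end 0.62 [237.1, 265.8] [0.4953 0.1551 0.13  ]
  rec dark_end 0.76 [224.1, 272.3]
```

View pics/scene0.png

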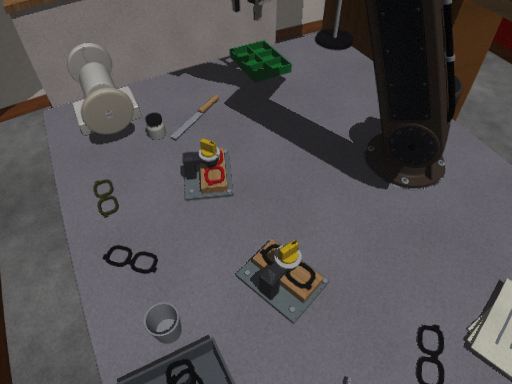

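View pics/side0.png

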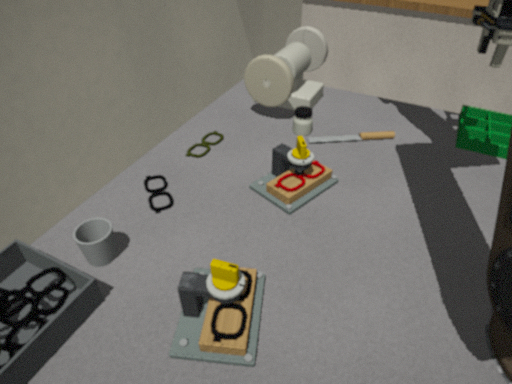

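The scene view shows the red jig's knob at about (207,147) and the black one at (289,250). I'll zoom in on the red knob.

```bash
python3 - <<'E'
from h import *
a=cv2.imread('pics/scene0.png')[110:210,160:260];b=cv2.imread('pics/side0.png')[110:210,250:350]
cv2.imwrite('pics/z0.png',np.hstack([cv2.resize(x,(400,400),interpolation=2) for x in(a,b)]))
o=telemetry.get_obs();p=vision.snapshot('wrist');print(np.array(p['tool_from_camera']).round(3),p['mtx'])
T=tw(o);print(T[:3,:3].T@(np.array([.5405-.0,-.2117,.25])-T[:3,3]))
print(T.round(3))
E
```

```text
[[ 0.    -0.956 -0.294  0.081]
 [ 1.     0.    -0.     0.001]
 [ 0.    -0.294  0.956 -0.141]
 [ 0.     0.     0.     1.   ]] [[315.8835144    0.         257.74548406]
 [  0.         315.8835144  195.56988463]
 [  0.           0.           1.        ]]
[-0.45352465  0.312625   -0.00647013]
[[-0.955 -0.296 -0.     0.2  ]
 [-0.296  0.955  0.    -0.645]
 [ 0.     0.    -1.     0.244]
 [ 0.     0.     0.     1.   ]]
```

View pics/z0.png

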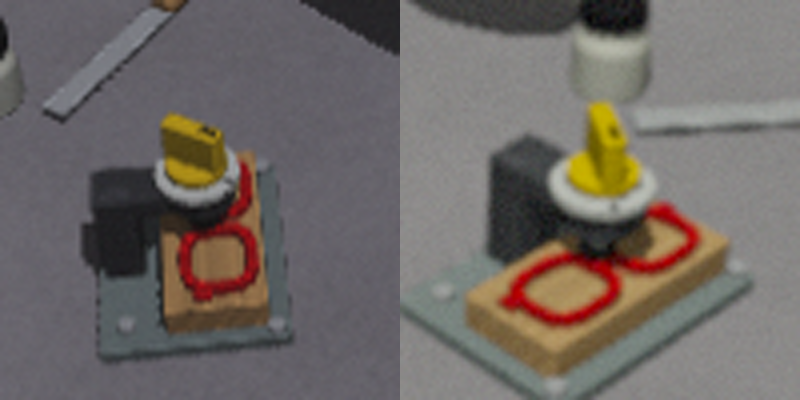

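```bash
python3 -m handwheel '[[[-0.03,0.0208,0,0,0],[-0.03,0.0208,0,0,0],[-0.03,0.0208,0,0,0],[-0.03,0.0208,0,0,0],[-0.03,0.0208,0,0,0],[-0.03,0.0208,0,0,0],[-0.03,0.0208,0,0,0],[-0.03,0.0208,0,0,0],[-0.03,0.0208,0,0,0],[-0.03,0.0208,0,0,0],[-0.03,0.0208,0,0,0],[-0.03,0.0208,0,0,0],[-0.03,0.0208,0,0,0],[-0.03,0.0208,0,0,0],[-0.03,0.0208,0,0,0],[0,0,0,0,0],[0,0,0,0,0]]]'
python3 - <<'E'
from h import *
o=telemetry.get_obs();p=vision.snapshot('wrist')
print(o['clock'],o['joint_pos'].round(2),o['tool_pos'],o['orientation'])
save(p,'w1.png')
for d in place_of('red_grip',p)[:3]: print(d['conf'],d['xy'],atz(p,d['xy'],.118,o))
np.savez('w1.npz',pos=o['tool_pos'],ori=o['orientation'])
cv2.imwrite('pics/w1b.png',cv2.resize(cv2.imread('pics/w1.png'),(800,600),interpolation=2))
E
```

```text
clock: 1.97
tool_pos: [0.5383, -0.2117, 0.2434]
orientation: [180.0, -0.0, -162.6]
force: [-0.1, -0.1, 0.2]
opening: 0.0878
1.9667 [ -2.11  11.53 -11.83  -0.   -66.65 -70.48] [ 0.53834648 -0.21172913  0.24336328] [ 1.79994314e+02 -1.03142668e-02 -1.62589918e+02]
0.81 [260.3, 190.1] [ 0.53339011 -0.21030258  0.118     ]
```

View pics/w1b.png

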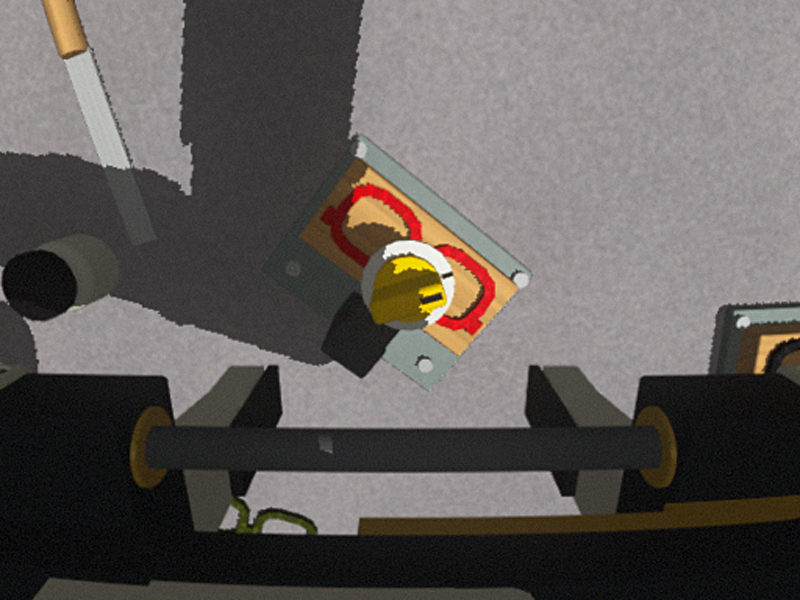

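```bash
python3 - <<'E'
from h import *
a=cv2.imread('pics/w1.png')[145:220,220:300]
cv2.imwrite('pics/w1z.png',cv2.resize(a,(640,600),interpolation=2))
E
```

```text
(no output)
```

View pics/w1z.png

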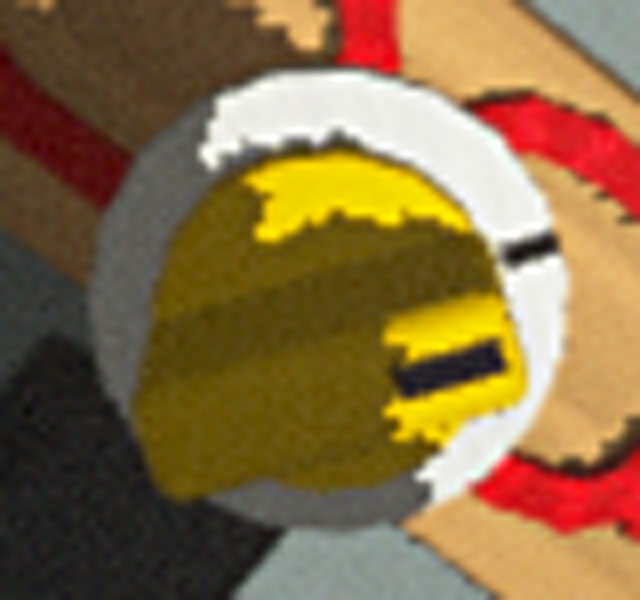

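```bash
python3 - <<'E'
from h import *
f=np.load('w1.npz');o=dict(tool_pos=f['pos'],orientation=f['ori'])
p=vision.snapshot('wrist')
def P(x,y,z): return atz(p,(x/8+220-.5+.06,y/8+145-.44),z,o)
c=[P(170,500,.13),P(140,390,.13),P(505,300,.13),P(525,395,.13)]
for q in c: print(q.round(4))
print('ctr',np.mean(c,0).round(4))
for a,b in [(c[1],c[2]),(c[0],c[3]),(P(400,383,.13),P(505,355,.13)),(P(505,255,.092),P(555,243,.092)),(P(150,335,.1),P(490,240,.1))]:
    d=b-a;print(np.linalg.norm(d).round(4),np.degrees(np.arctan2(d[1],d[0])).round(1))
for z in (.085,.092,.1):
  print(z,P(328,298,z).round(4), np.linalg.norm(P(90,298,z)-P(567,298,z)))
m=P(530,249,.092)-P(328,298,.092);print('mark',np.degrees(np.arctan2(m[1],m[0])))
E
```

```text
[ 0.5494 -0.2227  0.13  ]
[ 0.5386 -0.2292  0.13  ]
[ 0.5179 -0.1958  0.13  ]
[ 0.527  -0.1904  0.13  ]
ctr [ 0.5333 -0.2095  0.13  ]
0.0394 121.8
0.0393 124.7
0.0114 123.0
0.0061 121.4
0.0411 123.5
0.085 [ 0.5343 -0.2095  0.085 ] 0.05839513238865049
0.092 [ 0.5326 -0.2101  0.092 ] 0.057029699110798165
0.1 [ 0.5306 -0.2108  0.1   ] 0.055469203936109795
mark 121.53019963947848
```

```bash
python3 -m handwheel '[[[0,0,0.003,-0.115,0],[0,0,0.003,-0.115,0],[0,0,0.003,-0.115,0],[0,0,0.003,-0.115,0],[0,0,0.003,-0.115,0],[0,0,0.003,-0.115,0],[0,0,0.003,-0.115,0],[0,0,0.003,-0.115,0],[0,0,0.003,-0.115,0],[0,0,0.003,-0.115,0],[0,0,0.003,-0.115,0],[0,0,0.003,-0.115,0],[0,0,0.003,-0.115,0],[0,0,0.003,-0.115,0],[0,0,0.003,-0.115,0],[0,0,0.003,-0.115,0],[0,0,0,0,0],[0,0,0,0,0]]]'
python3 - <<'E'
from h import *
o=telemetry.get_obs();p=vision.snapshot('wrist')
print(o['clock'],o['joint_pos'].round(2),o['tool_pos'],o['orientation'])
save(p,'w2.png')
for d in place_of('red_grip',p)[:3]: print(d['conf'],d['xy'],atz(p,d['xy'],.118,o))
np.savez('w2.npz',pos=o['tool_pos'],ori=o['orientation'])
c=proj(p,[.5337,-.2097,.118],o)[0];print(c)
x,y=int(c[0])-50,int(c[1])-45;print(x,y)
cv2.imwrite('pics/w2z.png',cv2.resize(cv2.imread('pics/w2.png')[y:y+75,x:x+100],(800,600),interpolation=2))
E
```

```text
clock: 3.62
tool_pos: [0.5367, -0.2143, 0.1957]
orientation: [180.0, 0.0, -57.6]
force: [0.3, 0.0, -0.1]
opening: 0.0876
3.6167 [ -2.38  13.55 -15.77   0.   -60.7   34.74] [ 0.53665732 -0.21432088  0.19566705] [ 1.79990085e+02  3.04674880e-03 -5.76369090e+01]
0.81 [258.2, 215.4] [ 0.53335911 -0.21203125  0.118     ]
[256.12430691 217.65893906]
206 172
```

View pics/w2.png

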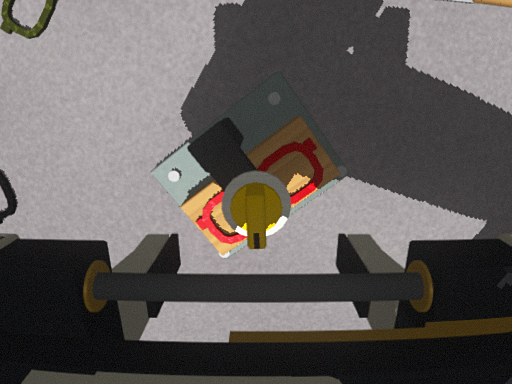

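View pics/w2z.png

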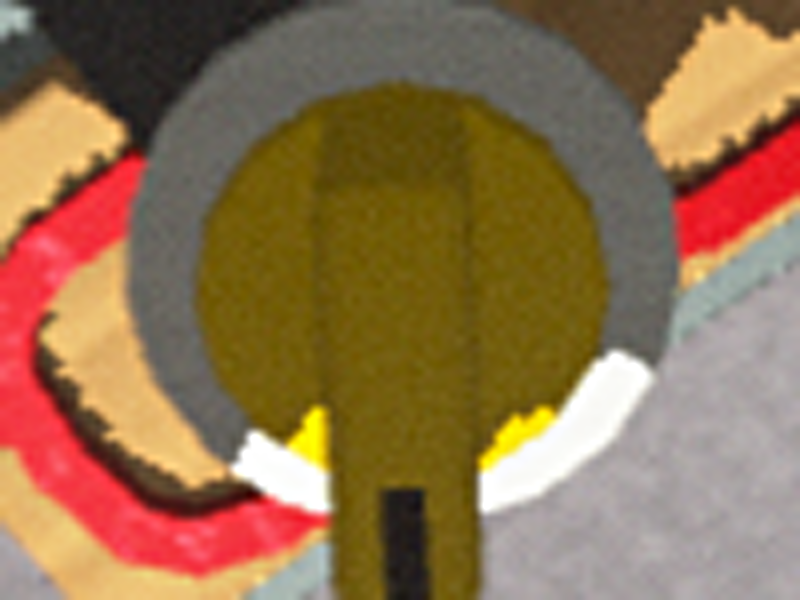

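```bash
python3 - <<'E'
from h import *
f=np.load('w2.npz');o=dict(tool_pos=f['pos'],orientation=f['ori'])
p=vision.snapshot('wrist')
def P(x,y,z): return atz(p,(x/8+206-.44,y/8+172-.44),z,o)
T=tw(o)
L0,R0,L1,R1=P(318,185,.13),P(465,185,.13),P(330,590,.13),P(480,590,.13)
for q in (L0,R0,L1,R1): print(q.round(4))
for a,b in((L0,L1),(R0,R1)):
  d=b-a;print(np.linalg.norm(d),np.degrees(np.arctan2(d[1],d[0])))
far=(L0+R0)/2;d=((L1+R1)-(L0+R0))/2;d/=np.linalg.norm(d)
c=far+.021*d;print('ctr bar',c.round(4))
c2=P(403,255,.085);print('collar',c2.round(4),np.linalg.norm(P(128,255,.085)-P(678,255,.085)))
c3=P(402,290,.1);print('disc',c3.round(4),np.linalg.norm(P(197,290,.1)-P(608,290,.1)))
print('tool',T[:3,:3].T@(c-T[:3,3]))
o=telemetry.get_obs();print(tw(o)[:3,:3].T@(c-o['tool_pos']))
E
```

```text
[ 0.5514 -0.2239  0.13  ]
[ 0.5408 -0.2306  0.13  ]
[ 0.5304 -0.192   0.13  ]
[ 0.519  -0.1992  0.13  ]
0.03817896745601023 123.3143586107438
0.038206549460207996 124.74520000314489
ctr bar [ 0.5343 -0.2099  0.13  ]
collar [ 0.534  -0.2096  0.085 ] 0.0578217649506857
disc [ 0.5347 -0.2107  0.1   ] 0.04079265915745607
tool [-0.00502426 -0.00041605  0.06566724]
[-0.00490327  0.00029761  0.0658836 ]
```

```bash
python3 -m handwheel '[[[-0.005,0,0,-0.027,0],[0,0,0.01,0,0],[0,0,0.01,0,0],[0,0,0.01,0,0],[0,0,0.01,0,0],[0,0,0.01,0,0],[0,0,0.01,0,0],[0,0,0.01,0,0],[0,0,0.0045,0,0],[0,0,0,0,0],[0,0,0,0,0]]]'
python3 - <<'E'
from h import *
o=telemetry.get_obs();p=vision.snapshot('wrist')
print(o['clock'],o['joint_pos'].round(2),o['tool_pos'],o['orientation'],o['force'],o['moment'])
save(p,'w3.png')
for k in range(5):
  vision.snapshot('side') if k==0 else 0
  print(telemetry.get_obs()['moment'])
E
```

```text
clock: 4.68
tool_pos: [0.5346, -0.2092, 0.1208]
orientation: [180.0, 0.0, -55.8]
force: [0.3, 0.1, -0.3]
opening: 0.0876
4.6833 [-1.850e+00  1.744e+01 -2.142e+01  1.000e-02 -5.117e+01  3.605e+01] [ 0.53464796 -0.20923798  0.12084229] [ 1.79969139e+02  9.23784540e-03 -5.57878672e+01] [ 0.33329494  0.1109266  -0.34776868] [-0.01566044  0.03424678  0.00610335]
[-0.04931336  0.13978048  0.01195587]
[-0.04931336  0.13978048  0.01195587]
[-0.04931336  0.13978048  0.01195587]
[-0.04931336  0.13978048  0.01195587]
[-0.04931336  0.13978048  0.01195587]
```

View pics/w3.png

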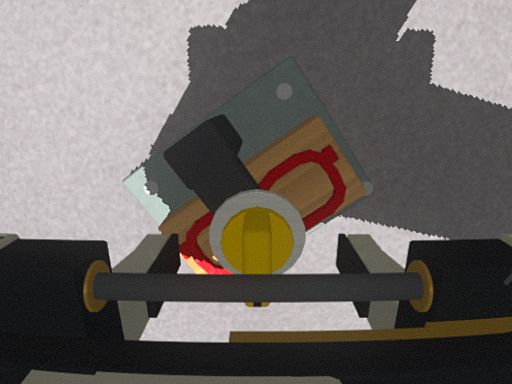

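The knob at (257,250) sits between the fingers, aligned with the bar, so I'll close the gripper.

```bash
python3 -m handwheel '[[[0,0,0,0,1],[0,0,0,0,1],[0,0,0,0,1],[0,0,0,0,1],[0,0,0,0,1],[0,0,0,0,1],[0,0,0,0,1],[0,0,0,0,1],[0,0,0,0,1],[0,0,0,0,1],[0,0,0,0,1],[0,0,0,0,1]]]'
python3 -c "
from h import *
o=telemetry.get_obs();print(o)"
```

```text
clock: 5.78
tool_pos: [0.535, -0.209, 0.1211]
orientation: [-180.0, -0.0, -55.8]
force: [3.8, 5.2, -1.2]
opening: 0.0136
{'clock': 5.7833, 'joint_pos': array([-1.84150594e+00,  1.74102876e+01, -2.14133540e+01, -1.22755926e-02,
       -5.11356339e+01,  3.60534223e+01]), 'qvel': array([ 0.54849888,  0.06099877,  0.43694599, -0.47243857,  0.49445334,
        0.04278411]), 'tau': array([ -3.54749389, -48.70840073,  21.41880512,   6.71335235,
        -1.53231617,  -0.07005146]), 'tool_pos': array([ 0.53497692, -0.20903911,  0.12112317]), 'orientation': array([-1.79961447e+02, -1.62356754e-02, -5.57957883e+01]), 'force': array([ 3.79897599,  5.17687471, -1.23636435]), 'moment': array([ 1.73460745, -0.74100122,  0.08597433]), 'opening': 0.013641046229560054}
```

```bash
cat > s.py <<'E'
from h import *
o=telemetry.get_obs();y=o['orientation'][2]
print('turn',np.radians(-55.8-y).round(3),'F',o['force'].round(2),'M',o['moment'].round(3),'tau6',o['tau'][5].round(3),o['opening'].round(4),o['clock'])
E
python3 -m handwheel '[[[0,-0.0005,0,0.05,1],[0,0,0,0,1]]]'>/dev/null; python3 s.py
python3 -m handwheel '[[[0,0,0,0.05,1]]]'>/dev/null; python3 s.py
python3 -m handwheel '[[[0,0,0,0.05,1]]]'>/dev/null; python3 s.py
```

```text
Traceback (most recent call last):
  File "s.py", line 3, in <module>
    print('turn',np.radians(-55.8-y).round(3),'F',o['force'].round(2),'M',o['moment'].round(3),'tau6',o['tau'][5].round(3),o['opening'].round(4),o['clock'])
                                                                                                                           ^^^^^^^^^^^^^^^^^^
AttributeError: 'float' object has no attribute 'round'
Traceback (most recent call last):
  File "s.py", line 3, in <module>
    print('turn',np.radians(-55.8-y).round(3),'F',o['force'].round(2),'M',o['moment'].round(3),'tau6',o['tau'][5].round(3),o['opening'].round(4),o['clock'])
                                                                                                                           ^^^^^^^^^^^^^^^^^^
AttributeError: 'float' object has no attribute 'round'
Traceback (most recent call last):
  File "s.py", line 3, in <module>
    print('turn',np.radians(-55.8-y).round(3),'F',o['force'].round(2),'M',o['moment'].round(3),'tau6',o['tau'][5].round(3),o['opening'].round(4),o['clock'])
                                                                                                                           ^^^^^^^^^^^^^^^^^^
AttributeError: 'float' object has no attribute 'round'
```

```bash
sed -i "s/o\['opening'\].round(4)/round(o['opening'],4)/" s.py; python3 s.py
python3 -m handwheel '[[[0,0,0,0.05,1]]]'>/dev/null; python3 s.py
python3 -m handwheel '[[[0,0,0,0.05,1]]]'>/dev/null; python3 s.py
```

```text
turn 0.15 F [-0.46  0.77 -0.31] M [ 0.185 -0.001  0.157] tau6 1.016 0.0136 6.1167
turn 0.201 F [-0.18 -0.06 -0.83] M [ 0.258 -0.031  0.142] tau6 0.871 0.0139 6.2
turn 0.251 F [-0.13 -0.04 -1.04] M [ 0.242 -0.06   0.129] tau6 0.857 0.014 6.2833
```

```bash

python3 -m handwheel '[[[0,0,0,0.05,1]]]'>/dev/null; python3 s.py
python3 -m handwheel '[[[0,0,0,0.05,1]]]'>/dev/null; python3 s.py
python3 -m handwheel '[[[0,0,0,0.05,1]]]'>/dev/null; python3 s.py
```

```text
turn 0.301 F [ 1.04  0.93 -0.42] M [ 0.3   -0.155  0.153] tau6 0.856 0.014 6.3667
turn 0.351 F [ 0.94  0.08 -1.16] M [ 0.377 -0.195  0.116] tau6 0.856 0.0142 6.45
turn 0.401 F [ 0.89  0.62 -1.12] M [ 0.322 -0.226  0.087] tau6 0.855 0.0139 6.5333
```

```bash
python3 - <<'E'
from h import *
p=vision.snapshot('wrist');save(p,'w4.png')
E
```

```text
(no output)
```

View pics/w4.png

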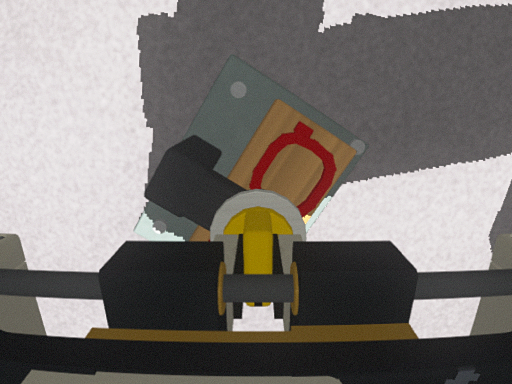

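```bash

python3 -m handwheel '[[[0,0,0,0.05,1]]]'>/dev/null; python3 s.py
python3 -m handwheel '[[[0,0,0,0.05,1]]]'>/dev/null; python3 s.py
python3 -m handwheel '[[[0,0,0,0.05,1]]]'>/dev/null; python3 s.py
python3 -m handwheel '[[[0,0,0,0.05,1]]]'>/dev/null; python3 s.py
```

```text
turn 0.447 F [ 1.81  1.14 -0.49] M [ 0.38  -0.409  0.135] tau6 1.257 0.0135 6.6667
turn 0.499 F [1.87 0.12 0.21] M [ 0.384 -0.396  0.157] tau6 0.986 0.0141 6.75
turn 0.55 F [ 1.98  1.51 -0.5 ] M [ 0.374 -0.532  0.154] tau6 0.795 0.0139 6.8333
turn 0.599 F [ 1.57  1.33 -0.82] M [ 0.426 -0.603  0.185] tau6 0.757 0.0135 6.9167
```

```bash

python3 -m handwheel '[[[0,0,0,0.04,1]]]'>/dev/null; python3 s.py
python3 -m handwheel '[[[0,0,0,0.04,1]]]'>/dev/null; python3 s.py
python3 - <<'E'
from h import *
P=[]
for n,g in(('scene',(0.534,-0.21,.11)),('side',(.534,-.21,.11))):
    p=vision.snapshot(n);save(p,n+'5.png');c=proj(p,g)[0].astype(int)
    P.append(cv2.resize(cv2.cvtColor(p['color'],4)[c[1]-20:c[1]+30,c[0]-20:c[0]+20],(400,500),interpolation=2))
p=vision.snapshot('wrist');save(p,'w5.png')
cv2.imwrite('pics/z5.png',np.hstack(P))
E
python3 s.py
```

```text
turn 0.64 F [ 1.62  1.98 -0.98] M [ 0.488 -0.616  0.175] tau6 0.459 0.0137 7.0
turn 0.679 F [ 1.77  0.63 -0.08] M [ 0.375 -0.68   0.076] tau6 0.72 0.014 7.0833
turn 0.677 F [ 2.53  2.47 -1.55] M [ 0.504 -0.95  -0.114] tau6 -0.202 0.0139 7.2333
```

View pics/z5.png

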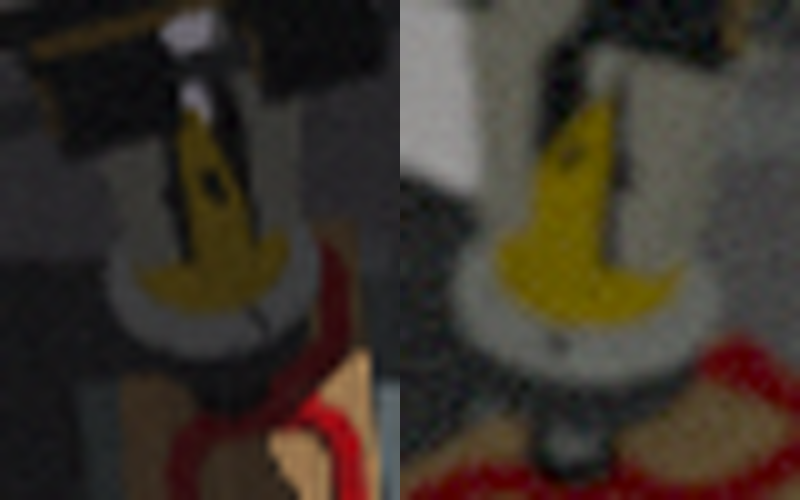

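View pics/w5.png

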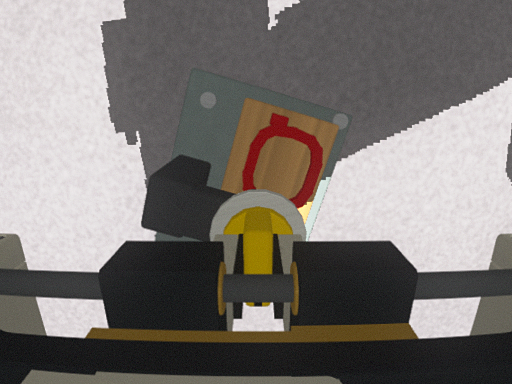

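```bash
python3 - <<'E'
from h import *
for n,m in(('scene',(258,318)),('side',(560,343))):
    p=vision.snapshot(n);c=proj(p,(.534,-.21,.11))[0].astype(int)
    px=(c[0]-20+(m[0]%400)/10-.45,c[1]-20+m[1]/10-.45)
    for z in (.086,.091):
        q=atz(p,px,z)-np.array([.5342,-.21,z]);print(n,z,np.degrees(np.arctan2(q[1],q[0])),np.linalg.norm(q))
o=telemetry.get_obs();print('stripe dir',o['orientation'][2]+180)
E
python3 s.py
```

```text
scene 0.086 97.90828851105576 0.01824291867320577
scene 0.091 92.17218629714134 0.02303324313468356
side 0.086 86.11536938073101 0.019213531708513636
side 0.091 92.36283352896336 0.026169054078947134
stripe dir 85.37362571442607
turn 0.678 F [ 3.26  1.93 -3.18] M [ 0.695 -1.277 -0.097] tau6 0.08 0.014 7.3333
```

```bash

python3 -m handwheel '[[[0,0,0,0.04,1]]]'>/dev/null; python3 s.py
python3 -m handwheel '[[[0,0,0,0.04,1]]]'>/dev/null; python3 s.py
python3 -m handwheel '[[[0,0,0,0,1],[0,0,0,0,1]]]'>/dev/null; python3 s.py
```

```text
turn 0.717 F [ 3.71  0.68 -2.77] M [ 0.605 -1.361 -0.087] tau6 1.563 0.0137 7.4167
turn 0.76 F [ 3.21  1.6  -2.39] M [ 0.546 -1.385 -0.095] tau6 1.042 0.0141 7.5
turn 0.758 F [ 5.18  0.81 -4.05] M [ 0.72  -1.812 -0.158] tau6 -0.09 0.0143 7.6667
```

```bash

python3 -m handwheel '[[[0,0,0,0.04,1]]]'>/dev/null; python3 s.py
python3 -m handwheel '[[[0,0,0,0.04,1]]]'>/dev/null; python3 s.py
python3 -m handwheel '[[[0,0,0,0,1],[0,0,0,0,1]]]'>/dev/null; python3 s.py
python3 - <<'E'
from h import *
P=[]
for n,g in(('scene',(0.534,-0.21,.11)),('side',(.534,-.21,.11))):
    p=vision.snapshot(n);c=proj(p,g)[0].astype(int)
    P.append(cv2.resize(cv2.cvtColor(p['color'],4)[c[1]-20:c[1]+30,c[0]-20:c[0]+20],(400,500),interpolation=2))
cv2.imwrite('pics/z6.png',np.hstack(P))
E
```

```text
turn 0.797 F [ 4.55  1.54 -3.29] M [ 0.655 -1.867 -0.002] tau6 1.531 0.0137 7.75
turn 0.839 F [ 5.71  1.66 -3.69] M [ 0.622 -1.924  0.097] tau6 0.862 0.014 7.8333
turn 0.838 F [ 5.    1.19 -3.58] M [ 6.830e-01 -1.894e+00  1.000e-03] tau6 -0.108 0.0138 8.0
```

View pics/z6.png

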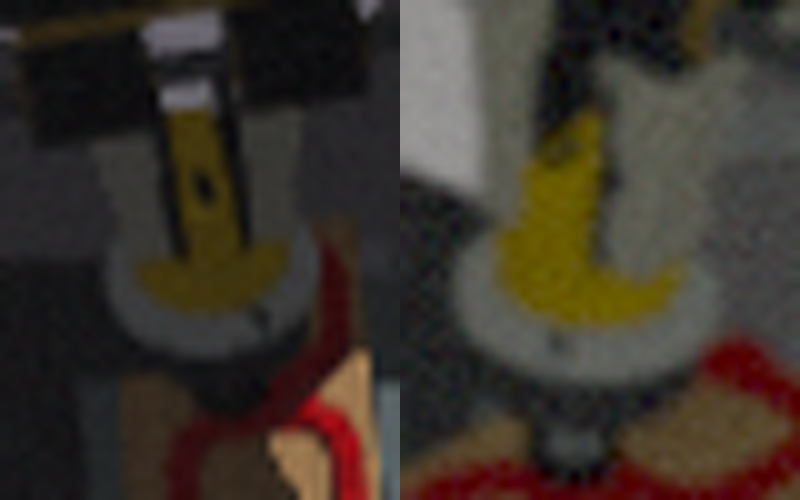

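```bash

python3 -m handwheel '[[[0,0,0,0,0],[0,0,0,0,0],[0,0,0,0,0],[0,0,0,0,0],[0,0,0,0,0],[0,0,0,0,0],[0,0,0,0,0],[0,0,0,0,0],[0,0,0,0,0],[0,0,0,0,0]]]'; python3 s.py
python3 -m handwheel '[[[0,0,-0.01,0,0],[0,0,-0.01,0,0],[0,0,-0.012,0,0],[0,0,-0.012,0,0],[0,0,-0.012,0,0],[0,0,-0.012,0,0],[0,0,-0.012,0,0],[0,0,-0.012,0,0],[0,0,0,0,0],[0,0,0,0,0]]]'
python3 - <<'E'
from h import *
o=telemetry.get_obs();p=vision.snapshot('wrist');print(o['orientation'],o['force'])
save(p,'w7.png');np.savez('w7.npz',pos=o['tool_pos'],ori=o['orientation'])
c=proj(p,[.5342,-.21,.118],o)[0]
x,y=int(c[0])-50,int(c[1])-35;print(x,y)
cv2.imwrite('pics/w7z.png',cv2.resize(cv2.imread('pics/w7.png')[y:y+75,x:x+100],(800,600),interpolation=2))
P=[]
for n in('scene','side'):
    p=vision.snapshot(n);save(p,n+'7.png')
    c=proj(p,(.534,-.21,.11))[0].astype(int)
    P.append(cv2.resize(cv2.cvtColor(p['color'],4)[c[1]-20:c[1]+30,c[0]-20:c[0]+20],(400,500),interpolation=2))
cv2.imwrite('pics/z7.png',np.hstack(P))
E
```

```text
clock: 8.93
tool_pos: [0.535, -0.2089, 0.121]
orientation: [180.0, 0.0, -103.9]
force: [-0.4, 0.6, 0.1]
opening: 0.0749
turn 0.84 F [-0.38  0.59  0.1 ] M [0.013 0.073 0.002] tau6 0.001 0.0749 8.9333
clock: 9.77
tool_pos: [0.5356, -0.2089, 0.2146]
orientation: [-179.8, 0.0, -103.9]
force: [0.4, 0.4, 0.1]
opening: 0.0876
[-1.79845805e+02  2.79727978e-02 -1.03916020e+02] [0.44756702 0.37752379 0.13706278]
207 167
```

View pics/w7z.png

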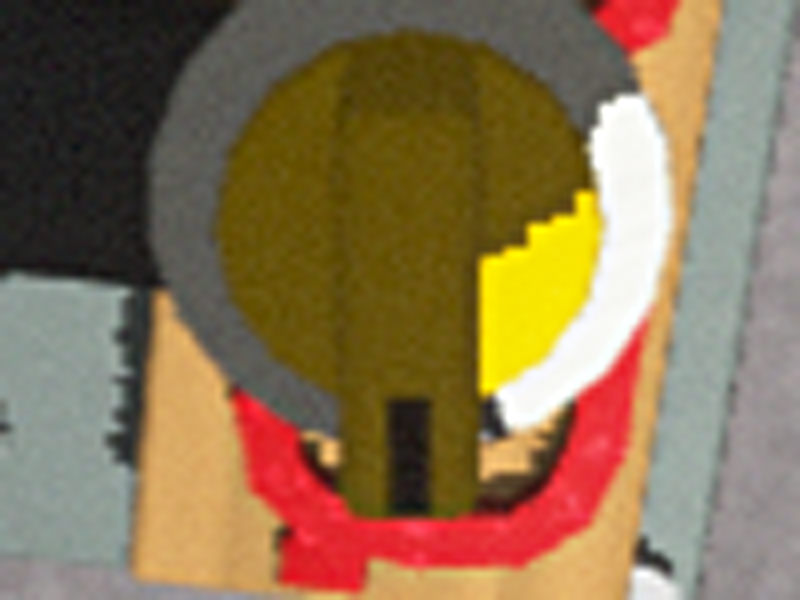

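View pics/z7.png

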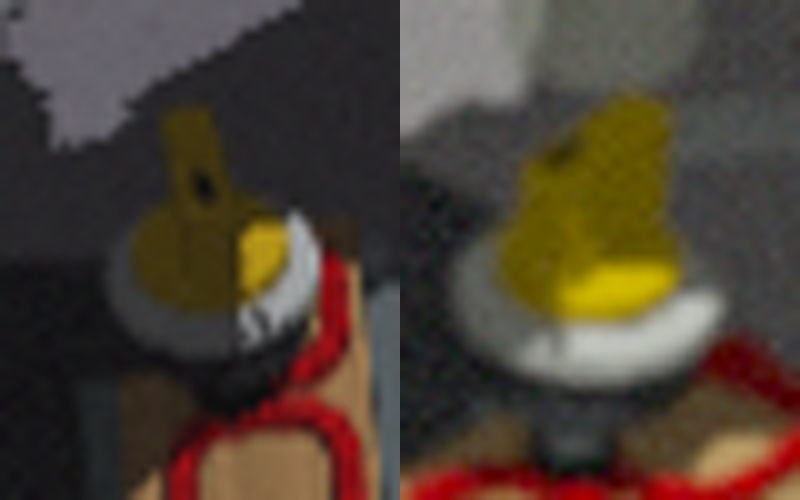

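```bash
python3 - <<'E'
from h import *
f=np.load('w7.npz');o=dict(tool_pos=f['pos'],orientation=f['ori'])
p=vision.snapshot('wrist')
P=lambda x,y,z: atz(p,(x/8+207-.44,y/8+167-.44),z,o)
for z in(.085,.09):
  m=P(490,415,z); c=P(410,190,z); q=m-c
  # collar centre from left/right extents 148..672
  print(z,c,m,np.degrees(np.arctan2(q[1],q[0])),np.linalg.norm(q))
  q=m-[.5342,-.21,z];print(np.degrees(np.arctan2(q[1],q[0])),np.linalg.norm(q))
for a,b in((P(340,115,.13),P(342,515,.13)),(P(475,115,.13),P(475,515,.13))):
  d=b-a;print('bar',np.degrees(np.arctan2(d[1],d[0])),np.linalg.norm(d))
p=vision.snapshot('side')
E
```

```text
0.085 [ 0.53398809 -0.21020883  0.085     ] [ 0.53152957 -0.18194362  0.085     ] 94.97111027532235 0.02837193141399322
95.43708594818733 0.028183180532103835
0.09 [ 0.53362923 -0.21161419  0.09      ] [ 0.53121614 -0.18387131  0.09      ] 94.97111027532235 0.027847636229081225
96.5148806256132 0.0262985195735196
bar 75.9102215016067 0.0399658330130138
bar 76.55179341790002 0.039960885318011556
```

```bash
python3 -c "
from h import *
o=telemetry.get_obs();print(o['clock'],o['force']);print(close_job())"
```

```text
10.0167 [-0.38552798 -0.16107968  0.02429318]
the job is handed in; nothing more can be done
None
```

I tightened the clamp on the red frame to its first click and let go. I handed the job in at about 10 s, with the gripper clear above the knob.

- **The turn:** in one grasp, the knob went clockwise about 0.84 rad. The torque peaked at about 0.18 N m, swung negative as the detent passed, and was back near zero at the first click. The collar mark did not move over the last 0.16 rad or so, so the screw had reached its stop.
- **After release:** the wrist picture shows the knob's stripe at about 76° and the collar mark at about 95–96°. That is a slip of about 0.34 rad, which matches one click (0.35).
- **Forces:** in the readings taken, the sideways force stayed under about 7 N.
- **Black frame:** the arm never went near that jig. I did not measure its knob again at the end.
- **Disagreement:** early on, the scene and side cameras placed the red knob 4–11 mm away from the wrist camera's estimate. I used the wrist estimate, and the grasp was well centred.

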